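# Slide the divider into the parts box

## Task

Two sheet-metal dividers stand upright in the wooden stand. Take the wider one by its tab, slide it edgewise down the vertical guides in the middle of the grey parts box, keep hold of it until it is fully home on the floor of the box, then let go. Leave the narrower divider standing in its slot.

Things in the scene. Friction and masses are not known exactly. Their poses are not given: they have to be found in the camera images.
- wide_divider_mid (a point): Wider aluminium divider: loose upright plate 120 mm wide, 70 tall, 8 thick, 0.2 kg, rounded lower corners; centred above it a grip tab 40 wide, 40 tall, same 8 thickness (110 tall in all). Point: centre of the whole, 55 above the lower edge; tab's centre 35 above the point. x across the thickness, y along the width, z up to the tab. Stands in either slot of the stand.
- narrow_divider_mid (a point): Narrower divider, to be left alone: 84 mm wide, otherwise the same shape, size, point and axes as the wider one (70 tall plate, 8 thick, tab 40 by 40 on top, point at the centre, 55 above the lower edge). Stands in the stand's other slot.
- divider_stand: Low wooden stand fixed to the bench, 150 (x) by 130 (y), 30 mm tall. Two slots along its y, at x = -45 and x = +45, each 10 wide and 24 deep, floor 6 above the bench; one upright divider stands loosely in each, which in which varies. Origin: centre of the underside.
- parts_box: Grey open box fixed to the bench, 160 (x) by 140 (y), 72 mm tall, walls and floor 6. Origin: centre of underside. At x=0 both y walls carry an upright guide: two ribs 14 deep, 12 gap between them in x, from the floor to 50 above the bench, flaring to about 32 gap at 70. Divider home: plane x=0, width along y (4 to spare each end), lower edge 6, its centre 61 above the bench. Small parts lie fixed off the guides.

How it is judged:
On the way:
1. the wide divider is down in the guides, within 15 mm of its seat, while still held by the fingers (horizontal distance between wide_divider_mid and parts_box below 0.01 m and angle between the x axis of wide_divider_mid and the x axis of parts_box, either way round below 0.12 rad and z of wide_divider_mid in the frame of parts_box below 0.076 m and contact force between the fingers and wide_divider above 0.5 N), for 0.1 s.
At the end, for the whole second after the job is handed in: The wide divider stands at rest in the box's guides: its centre within 10 mm horizontally of the box's middle and at most 5 mm above its seated height (61 mm over the bench), its plane within 7 degrees of the guides' plane and of upright; the narrow divider is still in its slot (horizontal distance between wide_divider_mid and parts_box below 0.01 m and angle between the x axis of wide_divider_mid and the x axis of parts_box, either way round below 0.12 rad and z of wide_divider_mid in the frame of parts_box below 0.066 m and angle between wide_divider_mid's own z axis and vertical below 0.12 rad and linear speed of wide_divider below 0.02 m/s and distance of narrow_divider_mid from where it was at the start of the episode below 0.02 m); the robot touches nothing.
It fails at once if the narrow divider is moved more than 20 mm (distance of narrow_divider_mid from where it was at the start of the episode above 0.02 m).
It also fails if it takes over 48 s, if anything falls off the work surface, if the arm or the gripper's body presses on something with over 40 N, if the wrist force passes 120 N, or if a joint passes its speed limit or range.

## Robot

A 7-joint arm with a two-finger parallel gripper is mounted at the origin on a cart in front of the work surface, level with it; the furniture and walls round the work are solid. World frame = base frame: x ahead of the robot, y to its left, z up, the work surface at z = 0. Lengths are in m, angles in rad, forces in N, time in s.
With the tool pointing down it reaches from about 0.425 to 0.925 m from the base axis. Payload 6.8 kg.
Tool frame: the origin (TCP) lies between the finger pads; the fingertips stand 11 mm ahead of it and the grasp point (between the pads) lies 8 mm behind it; z points along the fingers, y is the line along which they close (so a half turn about z gives the same grasp; the last joint's range is limited). The gripper opens to 85 mm and grips with 20 to 120 N. Pads are 22 mm wide; open, the fingers measure 114 mm over their backs; the gripper's body (76 mm by 85 mm) begins 54 mm behind the grasp point. The pads swing forward as they close: fully open they stand 13 mm farther back than shut.
Start: joints at [1.182, 0.477, 0.022, 1.555, -0.011, 1.109, -0.083], TCP at [0.187, -0.649, 0.242] pointing down, gripper open.
Joint ranges: [-2.96, 2.96], [-0.34, 2.1], [-1.41, 1.46], [0.24, 2.44], [-1.37, 4.51], [0.17, 1.92], [-2.96, 2.96]. Speed limits (rad/s): [2.39, 2.39, 3.14, 3.14, 3.14, 3.14, 3.14].

## Interface

Orientations are given as a rotation vector (axis times angle).
In Python, from bench import r gives the robot as it stands.
- The arm moves only by the tool send_rows, never from a script. Its argument "deltas" is a list of rows, each an object of numbers: "dx", "dy", "dz": the shift along the world's x, y, z in mm; "rx", "ry", "rz": the turn, a rotation vector about the world's x, y, z in degrees. A call has 1 to 5 rows; each row is the pose to reach, as a shift and turn from the pose commanded when the call began; what a row does not reach only later rows make up. A row lasts 1/12 s, in which the tool goes at most 41.7 mm and 7.16 degrees, less where a joint would pass 70% of its speed; a pose out of reach is approached as far as the arm can. A call with a gripper value outside its range is refused whole. "jaw" is the finger opening in mm, from 0 to 85.4, set as the call begins (left out, the last holds). The fingers move at their own pace and stop on an object; "newtons" is the grip in N (left out, the last holds). Time passes only in rows, so rows that repeat a pose let the fingers close. It gives the time, the measured TCP pose, the force, the opening and the grip force at its end, in the units of the state.
- r.get_obs(): the state, without advancing time (a new reading comes with each control period).
- r.grab_frame(name): name is "scene" or "top"; returns a dict with "frame" (384x512x3 uint8, blue, green, red), "z_map" (384x512 float32, m along the optical axis (not along the pixel's ray), 0 where there is no reading), "vertical_fov" (degrees; the focal length in pixels is half the picture's height over the tangent of half this angle, whatever the lens; pixels are square), "cx", "cy" (the principal point, pixels), "distortion" ([k1, k2, p1, p2, k3] as OpenCV has them; the pictures are not rectified), "xyz" and "orientation" of the camera in the world. Camera axes: x right, y down, z forward; pixel columns grow to the right and rows downward; lengths in m; the calibration is good to about 2 mm. A picture is of the moment at which its call begins.
- r.hand_in(): hands the job in; it is judged then, once.
The state is a dict: "clock": time; "joints": joint angles; "qvel": joint speeds; "tau": joint torques, N m; "tcp_pos": TCP position; "orientation": TCP orientation; "contact_force": force on the tool from outside, world axes, zero at the start; "moment": the same for the moment, N m; "grip_width": finger opening in m; "gripper_force": force on a finger pad.
Only numpy, scipy, OpenCV 4.12 (cv2) and the standard library are available. Lean on these libraries where they do the work, as an engineer would, in place of code of your own. Each camera call takes 0.05 s, during which the arm holds its last target. There are 200 camera calls.

## Working session

There is one attempt and no reset: what is moved stays moved. The work goes in short steps, Python scripts to look and compute and a tool call to move; the robot and the scene stay as the last step left them, time stands still between calls to the robot, and variables do not carry over. Pictures are saved under pics/ and viewed, at most 10 in all, crops included, and the job is handed in when it is done.

Besides the shell and the picture viewer there is one more tool, called after ">>>" as name(argument=value, ...) on one line, values as JSON. send_rows: Moves the arm, as the interface text tells. Its arguments: {"type":"object","properties":{"deltas":{"type":"array","items":{"type":"object","properties":{"dx":{"type":"number"},"dy":{"type":"number"},"dz":{"type":"number"},"rx":{"type":"number"},"ry":{"type":"number"},"rz":{"type":"number"}}}},"jaw":{"type":"number"},"newtons":{"type":"number"}},"required":["deltas"]}

```bash
mkdir -p pics
cat > h.py <<'E'
import numpy as np,cv2
from scipy.spatial.transform import Rotation as R
from bench import r
def cloud(f):
    z=f["z_map"];h,w=z.shape
    fl=h/2/np.tan(np.radians(f["vertical_fov"])/2)
    K=np.array([[fl,0,f["cx"]],[0,fl,f["cy"]],[0,0,1]])
    u,v=np.meshgrid(np.arange(w),np.arange(h))
    p=cv2.undistortPoints(np.stack([u,v],-1).reshape(-1,1,2).astype(np.float64),K,np.array(f["distortion"],float)).reshape(h,w,2)
    d=np.dstack([p,np.ones((h,w))])
    o=np.array(f["orientation"]);M=R.from_rotvec(o).as_matrix() if o.size==3 else (R.from_quat(o).as_matrix() if o.size==4 else o.reshape(3,3))
    D=d@M.T
    P=D*z[...,None]+np.array(f["xyz"]);P[z==0]=np.nan
    return P,D
E
python3 - <<'E'
from h import *
s=r.get_obs();print({k:np.round(s[k],3) for k in("clock","tcp_pos","orientation","grip_width")})
for n in("top","scene"):
    f=r.grab_frame(n);cv2.imwrite(f"pics/{n}0.png",f["frame"]);P,_=cloud(f);np.savez(f"{n}0.npz",P=P,im=f["frame"])
    print(n,f["xyz"],f["orientation"],f["vertical_fov"],f["distortion"],np.nanpercentile(P.reshape(-1,3),[5,50,95],axis=0).round(3).tolist())
E
```

```text
{'clock': np.float64(0.0), 'tcp_pos': array([ 0.187, -0.648,  0.241]), 'orientation': array([-3.109e+00, -4.390e-01,  1.000e-03]), 'grip_width': np.float64(0.085)}
top [ 0.35200597 -0.00359314  0.97383548] [-2.06531633  2.16326075 -0.22576326] 51.05979237370539 [-0.04322615  0.          0.          0.          0.        ] [[-0.029, -0.982, -0.895], [0.544, -0.032, -0.0], [1.174, 0.663, 0.057]]
scene [-0.01648867  0.34397113  0.78716138] [-1.24672965  2.32911901 -0.89760902] 50.12676142296715 [-0.15005558  0.          0.          0.          0.        ] [[0.035, -1.082, -0.712], [0.582, 0.008, -0.0], [1.334, 0.496, 0.337]]
```

View pics/top0.png

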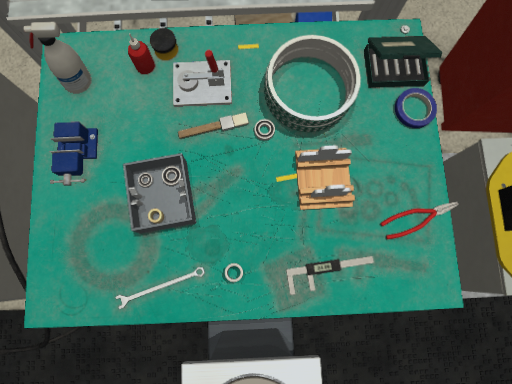

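View pics/scene0.png

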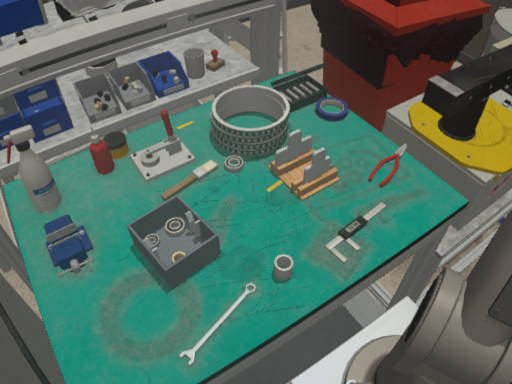

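Top view: the grey box is at about (159,193) and the stand at (325,180). Its plates are at (325,155) (looks wider) and (327,192). The scene view agrees, with the ring tray lying beyond the stand. Next I measure all of these from depth.

Run:
```python
from h import *
def rect(q,t):
    (c,s,a)=cv2.minAreaRect((q[:,:2]*1000).astype(np.float32));b=cv2.boxPoints((c,s,a))
    e=[b[1]-b[0],b[2]-b[1]];L=max(e,key=np.linalg.norm);print(t,len(q),np.round(c,1),np.round(s,1),"long ang",round(np.degrees(np.arctan2(L[1],L[0]))%180,1))
for n in("top","scene"):
    d=np.load(n+"0.npz");P=d["P"];im=d["im"]
    win=dict(top=((280,375,140,220),(110,210,140,245)),scene=((262,350,130,205),(115,235,185,290)))[n]
    def comps(w,lo,hi,t,mn=12):
        u0,u1,v0,v1=w;m=np.zeros(P.shape[:2],np.uint8);z=P[...,2]
        m[v0:v1,u0:u1]=((z>lo)&(z<hi))[v0:v1,u0:u1]
        k,l=cv2.connectedComponents(m)
        for i in range(1,k):
            q=P[l==i]
            if len(q)>=mn: print(n,end=" ");rect(q,t+" z%.3f-%.3f"%(q[:,2].min(),q[:,2].max()))
    comps(win[0],.024,.036,"stand")
    comps(win[0],.05,.13,"plates")
    comps(win[0],.084,.13,"tabs")
    comps(win[0],.108,.13,"tabtops",3)
    comps(win[1],.066,.08,"rim")
    comps(win[1],.02,.08,"box")
    z=P[...,2];print("ringmax",np.nanmax(z[40:130,270:355]) if n=="top" else "")
```

```text
top stand z0.024-0.036 404 [ 610.6 -199.8] [130.   38.7] long ang 88.6
top stand z0.028-0.035 33 [ 535.6 -254.9] [19.1 13.4] long ang 87.1
top stand z0.024-0.036 475 [ 522.3 -200.6] [ 38.6 130. ] long ang 90.5
top plates z0.050-0.120 412 [ 612.2 -198.1] [  9.6 120.5] long ang 90.6
top plates z0.050-0.119 268 [ 522.1 -204.3] [ 9.2 84. ] long ang 90.2
top tabs z0.084-0.120 136 [ 612.  -198.1] [ 9.2 40.7] long ang 90.3
top tabs z0.085-0.119 120 [ 522.3 -204.7] [ 9.1 39.7] long ang 91.6
top tabtops z0.108-0.120 74 [ 611.9 -198.1] [38.1  8.5] long ang 88.1
top tabtops z0.109-0.119 75 [ 522.3 -204.2] [ 9.1 38. ] long ang 91.7
top rim z0.066-0.077 797 [539.8 198.2] [161.2 141.8] long ang 8.0
top box z0.020-0.077 1958 [539.7 198.2] [161.4 141.9] long ang 7.9
top box z0.020-0.024 14 [603.3 186.9] [ 6.2 21.5] long ang 123.4
top box z0.020-0.024 36 [585.1 186.1] [20.4 35.1] long ang 171.6
ringmax 0.09948811782433176
scene stand z0.025-0.036 73 [ 696.3 -201.3] [ 15.6 103.4] long ang 100.1
scene stand z0.024-0.036 308 [ 610.6 -197. ] [130.4  36.7] long ang 89.4
scene stand z0.024-0.036 365 [ 522.1 -199.5] [132.9  39.8] long ang 88.1
scene plates z0.050-0.091 148 [ 691.8 -183.4] [16.9 76.2] long ang 91.8
scene plates z0.050-0.116 480 [ 613.1 -197.5] [121.7  14.4] long ang 88.7
scene plates z0.050-0.116 390 [ 522.2 -203.1] [86.8 11.1] long ang 87.7
scene tabs z0.084-0.091 13 [ 688.3 -155.5] [19.6  5.3] long ang 71.8
scene tabs z0.084-0.116 145 [ 611.5 -195.3] [41.3 11.8] long ang 84.7
scene tabs z0.084-0.116 146 [ 522.3 -203.8] [10.5 42.1] long ang 90.6
scene tabtops z0.108-0.116 47 [ 612.2 -195.8] [40.7 11.2] long ang 89.0
scene tabtops z0.108-0.116 50 [ 522.6 -201.7] [ 9.6 36.4] long ang 96.2
scene rim z0.066-0.074 747 [539.2 198.6] [162.4 140.7] long ang 8.0
scene box z0.020-0.074 2887 [538.9 198.7] [163.1 141. ] long ang 8.0
ringmax
```

>>> send_rows(deltas=[{"dx":28,"dy":29,"rz":5},{"dx":56,"dy":58,"rz":10},{"dx":84,"dy":87,"rz":15},{"dx":112,"dy":116,"rz":20},{"dx":140,"dy":145,"rz":25}], jaw=50, newtons=60)

```text
$.deltas[0]: bad value
```

>>> send_rows(deltas=[{"dx":28,"dy":29,"rz":5},{"dx":56,"dy":58,"rz":10},{"dx":84,"dy":87,"rz":15},{"dx":112,"dy":116,"rz":20},{"dx":140,"dy":145,"rz":25}])

```text
$.deltas[0]: bad value
```

>>> send_rows(deltas=[{"dx":28,"dy":29,"rz":5},{"dx":56,"dy":58,"rz":10},{"dx":84,"dy":87,"rz":15},{"dx":112,"dy":116,"rz":20},{"dx":140,"dy":145,"rz":24}])

```text
$.deltas[0]: bad value
```

>>> send_rows(deltas=[{"dx":5,"dy":15},{"dx":5,"dy":15},{"dx":5,"dy":15},{"dx":5,"dy":15}])

```text
$.deltas[0]: bad value
```

Run:
```python
from h import *
s=r.get_obs();print(s["tcp_pos"],s["joints"],s["clock"],s["grip_width"]);print(R.from_rotvec(s["orientation"]).as_matrix().round(3))
```

```text
[ 0.18690399 -0.64808882  0.24141952] [ 1.18190922  0.47773179  0.02233865  1.55633763 -0.01148929  1.10926418
 -0.08308273] 0.1 0.08568590188522844
[[ 0.961  0.277 -0.001]
 [ 0.277 -0.961  0.002]
 [-0.    -0.002 -1.   ]]
```

All six fields are needed in each row.

>>> send_rows(deltas=[{"dx":28,"dy":29,"dz":0,"rx":0,"ry":0,"rz":5},{"dx":56,"dy":58,"dz":0,"rx":0,"ry":0,"rz":10},{"dx":84,"dy":87,"dz":0,"rx":0,"ry":0,"rz":15},{"dx":112,"dy":116,"dz":0,"rx":0,"ry":0,"rz":20},{"dx":140,"dy":145,"dz":0,"rx":0,"ry":0,"rz":25}], jaw=50, newtons=60)

```text
clock: 0.52
tcp_pos: [0.3279, -0.5018, 0.242]
orientation: [-2.939, -1.108, 0.0]
contact_force: [0.2, 0.0, 0.2]
grip_width: 0.0502
gripper_force: 0.0
```

>>> send_rows(deltas=[{"dx":28,"dy":29,"dz":0,"rx":0,"ry":0,"rz":5},{"dx":56,"dy":58,"dz":0,"rx":0,"ry":0,"rz":10},{"dx":84,"dy":87,"dz":0,"rx":0,"ry":0,"rz":15},{"dx":112,"dy":116,"dz":0,"rx":0,"ry":0,"rz":20},{"dx":140,"dy":145,"dz":0,"rx":0,"ry":0,"rz":25}])

```text
clock: 0.93
tcp_pos: [0.4678, -0.3569, 0.2421]
orientation: [-2.63, -1.718, 0.001]
contact_force: [1.2, -0.3, -0.7]
grip_width: 0.0503
gripper_force: 0.0
```

>>> send_rows(deltas=[{"dx":28,"dy":29,"dz":0,"rx":0,"ry":0,"rz":5},{"dx":56,"dy":58,"dz":0,"rx":0,"ry":0,"rz":10},{"dx":84,"dy":87,"dz":0,"rx":0,"ry":0,"rz":15},{"dx":112,"dy":116,"dz":0,"rx":0,"ry":0,"rz":20},{"dx":140,"dy":145,"dz":0,"rx":0,"ry":0,"rz":24}])

```text
clock: 1.35
tcp_pos: [0.6078, -0.2121, 0.242]
orientation: [-2.215, -2.227, 0.001]
contact_force: [1.0, -0.6, -0.5]
grip_width: 0.0502
gripper_force: 0.0
```

>>> send_rows(deltas=[{"dx":5,"dy":15,"dz":0,"rx":0,"ry":0,"rz":0},{"dx":5,"dy":15,"dz":0,"rx":0,"ry":0,"rz":0},{"dx":5,"dy":15,"dz":0,"rx":0,"ry":0,"rz":0},{"dx":5,"dy":15,"dz":0,"rx":0,"ry":0,"rz":0}])

```text
clock: 1.68
tcp_pos: [0.6112, -0.2, 0.2418]
orientation: [-2.221, -2.221, 0.002]
contact_force: [-0.1, -0.9, 0.6]
grip_width: 0.0502
gripper_force: 0.0
```

Run:
```python
from h import *
s=r.get_obs();print(s["tcp_pos"],s["joints"],s["clock"],s["grip_width"]);print(R.from_rotvec(s["orientation"]).as_matrix().round(3))
```

```text
[ 0.61123704 -0.19995015  0.24181097] [ 0.52405782  0.45981683 -0.42034684  1.61288554  0.20434706  1.1136899
  0.05163375] 1.6833 0.050245408430098545
[[ 0.     1.    -0.001]
 [ 1.    -0.    -0.001]
 [-0.001 -0.001 -1.   ]]
```

>>> send_rows(deltas=[{"dx":1,"dy":2,"dz":-25,"rx":0,"ry":0,"rz":0},{"dx":1,"dy":2,"dz":-50,"rx":0,"ry":0,"rz":0},{"dx":1,"dy":2,"dz":-75,"rx":0,"ry":0,"rz":0},{"dx":1,"dy":2,"dz":-95,"rx":0,"ry":0,"rz":0},{"dx":1,"dy":2,"dz":-110,"rx":0,"ry":0,"rz":0}])

```text
clock: 2.1
tcp_pos: [0.6109, -0.1991, 0.1301]
orientation: [-2.222, -2.218, 0.004]
contact_force: [-0.7, -0.2, 1.1]
grip_width: 0.0502
gripper_force: 0.0
```

>>> send_rows(deltas=[{"dx":0,"dy":0,"dz":-12,"rx":0,"ry":0,"rz":0},{"dx":0,"dy":0,"dz":-24,"rx":0,"ry":0,"rz":0},{"dx":0,"dy":0,"dz":-36,"rx":0,"ry":0,"rz":0},{"dx":0,"dy":0,"dz":-41,"rx":0,"ry":0,"rz":0},{"dx":0,"dy":0,"dz":-41,"rx":0,"ry":0,"rz":0}])

```text
clock: 2.52
tcp_pos: [0.6123, -0.1968, 0.0901]
orientation: [-2.219, -2.222, 0.002]
contact_force: [0.2, 0.5, -0.3]
grip_width: 0.05
gripper_force: 0.0
```

>>> send_rows(deltas=[{"dx":0,"dy":0,"dz":0,"rx":0,"ry":0,"rz":0},{"dx":0,"dy":0,"dz":0,"rx":0,"ry":0,"rz":0},{"dx":0,"dy":0,"dz":0,"rx":0,"ry":0,"rz":0},{"dx":0,"dy":0,"dz":0,"rx":0,"ry":0,"rz":0},{"dx":0,"dy":0,"dz":0,"rx":0,"ry":0,"rz":0}], jaw=0)

```text
clock: 2.93
tcp_pos: [0.6138, -0.1967, 0.0923]
orientation: [2.219, 2.222, 0.001]
contact_force: [-0.9, 0.3, 4.1]
grip_width: 0.0073
gripper_force: 59.4
```

>>> send_rows(deltas=[{"dx":0,"dy":0,"dz":0,"rx":0,"ry":0,"rz":0},{"dx":0,"dy":0,"dz":0,"rx":0,"ry":0,"rz":0},{"dx":0,"dy":0,"dz":0,"rx":0,"ry":0,"rz":0}])

```text
clock: 3.18
tcp_pos: [0.6138, -0.1967, 0.0923]
orientation: [2.219, 2.222, 0.001]
contact_force: [-0.8, -0.1, 5.4]
grip_width: 0.0072
gripper_force: 59.7
```

>>> send_rows(deltas=[{"dx":0,"dy":0,"dz":6,"rx":0,"ry":0,"rz":0},{"dx":0,"dy":0,"dz":14,"rx":0,"ry":0,"rz":0},{"dx":0,"dy":0,"dz":22,"rx":0,"ry":0,"rz":0},{"dx":0,"dy":0,"dz":32,"rx":0,"ry":0,"rz":0},{"dx":0,"dy":0,"dz":44,"rx":0,"ry":0,"rz":0}])

```text
clock: 3.6
tcp_pos: [0.6124, -0.1966, 0.1359]
orientation: [-2.219, -2.222, 0.001]
contact_force: [0.5, 0.0, -1.4]
grip_width: 0.0072
gripper_force: 58.7
```

>>> send_rows(deltas=[{"dx":0,"dy":0,"dz":14,"rx":0,"ry":0,"rz":0},{"dx":0,"dy":0,"dz":30,"rx":0,"ry":0,"rz":0},{"dx":0,"dy":0,"dz":46,"rx":0,"ry":0,"rz":0},{"dx":0,"dy":0,"dz":60,"rx":0,"ry":0,"rz":0},{"dx":0,"dy":0,"dz":66,"rx":0,"ry":0,"rz":0}])

```text
clock: 4.02
tcp_pos: [0.6141, -0.1968, 0.2048]
orientation: [2.218, 2.221, 0.003]
contact_force: [0.5, -0.3, -0.1]
grip_width: 0.0074
gripper_force: 58.8
```

>>> send_rows(deltas=[{"dx":-4,"dy":20,"dz":0,"rx":0,"ry":0,"rz":0},{"dx":-9,"dy":48,"dz":0,"rx":0,"ry":0,"rz":1},{"dx":-15,"dy":80,"dz":0,"rx":0,"ry":0,"rz":2},{"dx":-21,"dy":112,"dz":0,"rx":0,"ry":0,"rz":3},{"dx":-27,"dy":144,"dz":0,"rx":0,"ry":0,"rz":4}])

```text
clock: 4.43
tcp_pos: [0.5854, -0.0514, 0.2017]
orientation: [2.14, 2.299, -0.0]
contact_force: [0.6, 0.5, -1.2]
grip_width: 0.0074
gripper_force: 58.7
```

>>> send_rows(deltas=[{"dx":-6,"dy":32,"dz":0,"rx":0,"ry":0,"rz":1},{"dx":-12,"dy":64,"dz":0,"rx":0,"ry":0,"rz":2},{"dx":-18,"dy":96,"dz":0,"rx":0,"ry":0,"rz":3},{"dx":-24,"dy":128,"dz":0,"rx":0,"ry":0,"rz":4},{"dx":-29,"dy":156,"dz":0,"rx":0,"ry":0,"rz":4}])

```text
clock: 4.85
tcp_pos: [0.5561, 0.1056, 0.2018]
orientation: [-2.057, -2.374, -0.0]
contact_force: [0.7, -0.2, -1.4]
grip_width: 0.0073
gripper_force: 58.7
```

>>> send_rows(deltas=[{"dx":-5,"dy":30,"dz":0,"rx":0,"ry":0,"rz":0},{"dx":-10,"dy":60,"dz":0,"rx":0,"ry":0,"rz":0},{"dx":-15,"dy":85,"dz":0,"rx":0,"ry":0,"rz":0},{"dx":-17,"dy":95,"dz":0,"rx":0,"ry":0,"rz":0},{"dx":-17,"dy":95,"dz":0,"rx":0,"ry":0,"rz":0}])

```text
clock: 5.27
tcp_pos: [0.5389, 0.2018, 0.2019]
orientation: [-2.052, -2.377, -0.002]
contact_force: [-0.7, 0.7, -1.4]
grip_width: 0.007
gripper_force: 58.7
```

>>> send_rows(deltas=[{"dx":0,"dy":0,"dz":0,"rx":0,"ry":0,"rz":0},{"dx":0,"dy":0,"dz":0,"rx":0,"ry":0,"rz":0},{"dx":0,"dy":0,"dz":0,"rx":0,"ry":0,"rz":0}])

```text
clock: 5.52
tcp_pos: [0.5407, 0.1961, 0.2011]
orientation: [2.062, 2.369, -0.002]
contact_force: [-1.0, -0.2, -1.5]
grip_width: 0.0074
gripper_force: 58.7
```

Run:
```python
from h import *
s=r.get_obs();print(s["tcp_pos"],s["clock"]);print(R.from_rotvec(s["orientation"]).as_matrix().round(3))
t=s["tcp_pos"]
for n in("top","scene"):
    f=r.grab_frame(n);P,_=cloud(f);cv2.imwrite(f"pics/{n}1.png",f["frame"])
    # plate body: below fingers, between rim and tips
    z=P[...,2]
    for lo,hi in((.09,.125),(.125,.185),(.09,.185)):
        m=(abs(P[...,0]-t[0])<.05)&(abs(P[...,1]-t[1])<.1)&(z>lo)&(z<hi)
        q=P[m]
        if len(q)<20: print(n,lo,len(q));continue
        c,sv,V=np.linalg.svd(q-q.mean(0),full_matrices=False)
        (cc,ss,a)=cv2.minAreaRect((q[:,:2]*1000).astype(np.float32))
        print(n,lo,hi,len(q),np.round(cc,1),np.round(ss,1),round(a,1),"mean",q.mean(0).round(4),"normal",V[2].round(3),"z",q[:,2].min().round(3),q[:,2].max().round(3))
```

```text
[0.54068977 0.19611037 0.20114458] 5.5167
[[-0.138  0.99  -0.   ]
 [ 0.99   0.138 -0.001]
 [-0.001 -0.    -1.   ]]
top 0.09 0
top 0.125 4
top 0.09 4
scene 0.09 0.125 171 [536.7 196.1] [  4.4 117.4] 8.1 mean [0.5367 0.1986 0.1197] normal [-0.988 -0.143 -0.052] z 0.113 0.125
scene 0.125 0.185 1148 [540.6 196.1] [ 12.1 121.2] 8.8 mean [0.5373 0.198  0.1571] normal [-0.989 -0.142  0.03 ] z 0.125 0.185
scene 0.09 0.185 1319 [540.5 196.1] [ 12.3 121.2] 8.8 mean [0.5372 0.198  0.1523] normal [-0.99  -0.142  0.024] z 0.113 0.185
```

View pics/scene1.png

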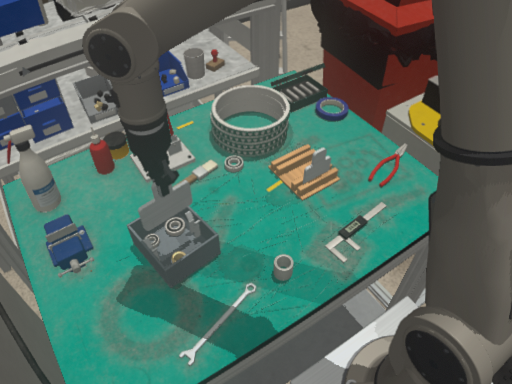

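The scene view shows the plate hanging upright over the box at about (165,207), with the narrow divider still in the stand. The plate centre is about 1.5 mm off in x and 2 mm off in y. I'll correct that while descending into the flare.

>>> send_rows(deltas=[{"dx":-1.5,"dy":2,"dz":-8,"rx":0,"ry":0,"rz":0},{"dx":-1.5,"dy":2,"dz":-20,"rx":0,"ry":0,"rz":0},{"dx":-1.5,"dy":2,"dz":-32,"rx":0,"ry":0,"rz":0},{"dx":-1.5,"dy":2,"dz":-44,"rx":0,"ry":0,"rz":0},{"dx":-1.5,"dy":2,"dz":-52,"rx":0,"ry":0,"rz":0}])

```text
clock: 6.03
tcp_pos: [0.5376, 0.1998, 0.1468]
orientation: [-2.058, -2.372, 0.004]
contact_force: [-0.1, -0.4, -0.9]
grip_width: 0.0072
gripper_force: 58.7
```

>>> send_rows(deltas=[{"dx":0,"dy":0,"dz":-4,"rx":0,"ry":0,"rz":0},{"dx":0,"dy":0,"dz":-8,"rx":0,"ry":0,"rz":0},{"dx":0,"dy":0,"dz":-12,"rx":0,"ry":0,"rz":0},{"dx":0,"dy":0,"dz":-16,"rx":0,"ry":0,"rz":0},{"dx":0,"dy":0,"dz":-18,"rx":0,"ry":0,"rz":0}])

```text
clock: 6.45
tcp_pos: [0.5386, 0.2005, 0.131]
orientation: [2.059, 2.373, 0.0]
contact_force: [0.7, -0.3, -1.4]
grip_width: 0.0072
gripper_force: 58.7
```

>>> send_rows(deltas=[{"dx":0,"dy":0,"dz":-5,"rx":0,"ry":0,"rz":0},{"dx":0,"dy":0,"dz":-10,"rx":0,"ry":0,"rz":0},{"dx":0,"dy":0,"dz":-15,"rx":0,"ry":0,"rz":0},{"dx":0,"dy":0,"dz":-20,"rx":0,"ry":0,"rz":0},{"dx":0,"dy":0,"dz":-24,"rx":0,"ry":0,"rz":0}])

```text
clock: 6.87
tcp_pos: [0.5384, 0.2003, 0.1066]
orientation: [-2.059, -2.372, 0.001]
contact_force: [0.3, -1.0, -1.2]
grip_width: 0.0073
gripper_force: 58.7
```

>>> send_rows(deltas=[{"dx":0,"dy":0,"dz":-3,"rx":0,"ry":0,"rz":0},{"dx":0,"dy":0,"dz":-6,"rx":0,"ry":0,"rz":0},{"dx":0,"dy":0,"dz":-9,"rx":0,"ry":0,"rz":0},{"dx":0,"dy":0,"dz":-11,"rx":0,"ry":0,"rz":0},{"dx":0,"dy":0,"dz":-11,"rx":0,"ry":0,"rz":0}])

```text
clock: 7.28
tcp_pos: [0.5384, 0.2003, 0.0959]
orientation: [-2.059, -2.372, 0.001]
contact_force: [0.6, 0.3, -1.5]
grip_width: 0.0071
gripper_force: 58.7
```

Final touch-down, in 1 mm steps.

>>> send_rows(deltas=[{"dx":0,"dy":0,"dz":-1,"rx":0,"ry":0,"rz":0},{"dx":0,"dy":0,"dz":-2,"rx":0,"ry":0,"rz":0},{"dx":0,"dy":0,"dz":-3,"rx":0,"ry":0,"rz":0},{"dx":0,"dy":0,"dz":-3,"rx":0,"ry":0,"rz":0}])

```text
clock: 7.62
tcp_pos: [0.5385, 0.2004, 0.0932]
orientation: [-2.059, -2.373, 0.0]
contact_force: [-0.7, 0.0, -0.8]
grip_width: 0.0074
gripper_force: 58.7
```

>>> send_rows(deltas=[{"dx":0,"dy":0,"dz":-1,"rx":0,"ry":0,"rz":0},{"dx":0,"dy":0,"dz":-2,"rx":0,"ry":0,"rz":0},{"dx":0,"dy":0,"dz":-2,"rx":0,"ry":0,"rz":0}])

```text
clock: 7.87
tcp_pos: [0.5389, 0.2005, 0.0922]
orientation: [2.059, 2.372, 0.001]
contact_force: [-1.7, -1.4, 6.8]
grip_width: 0.0071
gripper_force: 60.0
```

Run:
```python
from h import *
s=r.get_obs();t=s["tcp_pos"];print(t,s["contact_force"],s["gripper_force"])
f=r.grab_frame("scene");P,_=cloud(f)
c=f["frame"][150:300,90:260];cv2.imwrite("pics/s2.png",cv2.resize(c,None,fx=3.5,fy=3.5))
```

```text
[0.5389173  0.20052903 0.0922431 ] [-1.69081995 -1.37212913  6.81938237] 60.03974438121077
```

View pics/s2.png

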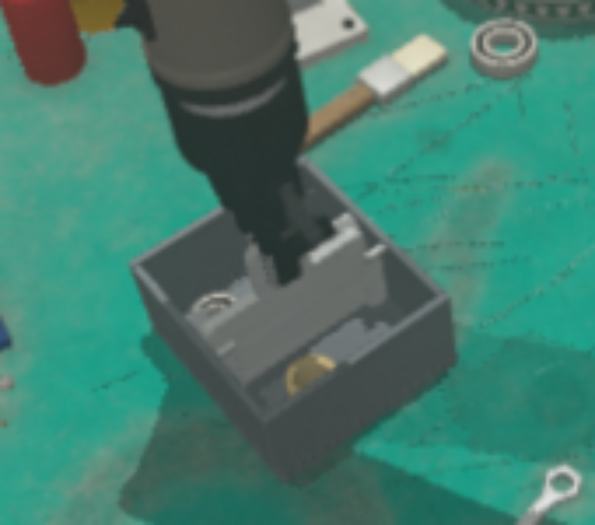

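The crop shows the plate low in the guides, between the ribs at about (225,345) and (375,250). TCP height equals the value in the stand (92 mm), with a 7 N push from the floor, so it is home. Now I release it.

>>> send_rows(deltas=[{"dx":0,"dy":0,"dz":1,"rx":0,"ry":0,"rz":0},{"dx":0,"dy":0,"dz":1,"rx":0,"ry":0,"rz":0},{"dx":0,"dy":0,"dz":1,"rx":0,"ry":0,"rz":0},{"dx":0,"dy":0,"dz":1,"rx":0,"ry":0,"rz":0},{"dx":0,"dy":0,"dz":1,"rx":0,"ry":0,"rz":0}], jaw=45)

```text
clock: 8.33
tcp_pos: [0.5386, 0.2004, 0.0922]
orientation: [-2.059, -2.372, -0.0]
contact_force: [0.4, -0.6, -0.3]
grip_width: 0.0449
gripper_force: 0.0
```

>>> send_rows(deltas=[{"dx":0,"dy":0,"dz":10,"rx":0,"ry":0,"rz":0},{"dx":0,"dy":0,"dz":25,"rx":0,"ry":0,"rz":0},{"dx":0,"dy":0,"dz":45,"rx":0,"ry":0,"rz":0},{"dx":0,"dy":0,"dz":70,"rx":0,"ry":0,"rz":0},{"dx":0,"dy":0,"dz":95,"rx":0,"ry":0,"rz":0}])

```text
clock: 8.75
tcp_pos: [0.5382, 0.2004, 0.1887]
orientation: [-2.059, -2.372, 0.001]
contact_force: [1.1, 0.1, -0.0]
grip_width: 0.045
gripper_force: 0.0
```

>>> send_rows(deltas=[{"dx":0,"dy":0,"dz":25,"rx":0,"ry":0,"rz":0},{"dx":0,"dy":0,"dz":50,"rx":0,"ry":0,"rz":0},{"dx":0,"dy":0,"dz":50,"rx":0,"ry":0,"rz":0},{"dx":0,"dy":0,"dz":50,"rx":0,"ry":0,"rz":0}])

```text
clock: 9.08
tcp_pos: [0.5394, 0.201, 0.2396]
orientation: [2.058, 2.371, 0.005]
contact_force: [-0.7, -0.6, -1.2]
grip_width: 0.0447
gripper_force: 0.0
```

Run:
```python
from h import *
s=r.get_obs();print(s["tcp_pos"],s["contact_force"],s["gripper_force"])
f=r.grab_frame("scene");P,_=cloud(f);z=P[...,2]
m=(abs(P[...,0]-.539)<.03)&(abs(P[...,1]-.198)<.05)&(z>.078)&(z<.13);q=P[m]
print(len(q),q.mean(0),z[m].max(),cv2.minAreaRect((q[:,:2]*1000).astype(np.float32)))
q=P[(abs(P[...,0]-.522)<.02)&(abs(P[...,1]+.203)<.06)&(z>.05)&(z<.13)]
print("narrow",cv2.minAreaRect((q[:,:2]*1000).astype(np.float32)))
cv2.imwrite("pics/s3.png",cv2.resize(f["frame"][130:300,90:350],None,fx=3,fy=3))
```

```text
[0.53937972 0.20097246 0.23955632] [-0.66702696 -0.62214234 -1.19222994] 0.0
261 [0.53610818 0.20049522 0.09983079] 0.11871137209043969 ((539.3246459960938, 191.83432006835938), (11.427508354187012, 57.71078872680664), 6.184891700744629)
narrow ((522.7799682617188, -203.14300537109375), (11.863736152648926, 85.66987609863281), 0.02213575877249241)
```

View pics/s3.png

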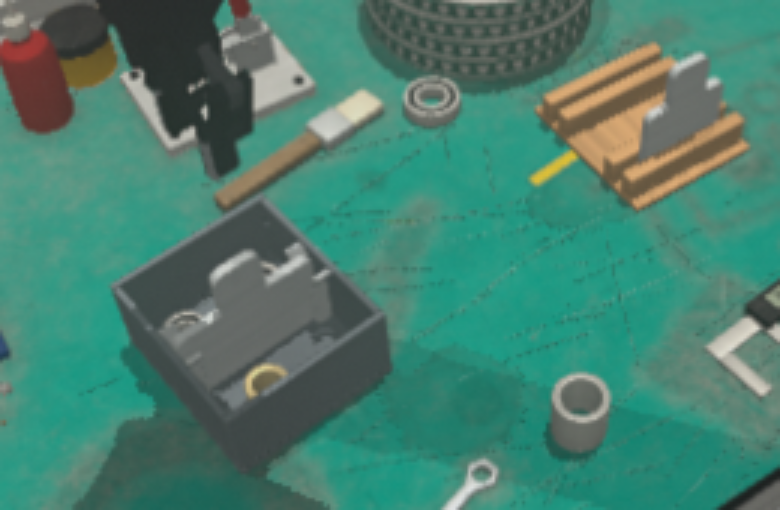

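The crop shows the plate standing free in the guides at about (250,320), the gripper clear above, and the narrow divider unmoved in its slot at about (685,105).

```bash
python3 -c "
from bench import r
print(r.hand_in())"
```

```text
the job is handed in; nothing more can be done
None
```

The wide divider was lowered in grip to the box floor, released, and stands in the guides; the narrow one is unmoved in its slot, and the job was handed in at about 9 s on the robot's clock, with no verdict returned.

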